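# Set the down-speed needle of a bench air press

### The job

The bench press's air supply is shut off. Close the needle valve with the blue T-handle by feel until its needle is firmly down on its soft seat, without forcing it, then back it off a quarter turn, and only then swing the yellow supply lever fully open. Leave the valve with the black T-handle and the loose things on the bench as they are.

Things in the scene. Friction and masses are not known exactly. Their poses are not given: they have to be found in the camera images.
- station: press station bolted to the bench: grey base plate 200 x 620 x 10 mm, aluminium air manifold block (50 x 220 mm, top at 55 mm) and a dark C-frame press 350 mm tall. Origin at bench height under the block's middle; y runs along the block, press 240 to 350 mm along +y. Needle valves stand on the block 55 mm either side of its middle, in either order; lever valve beyond the -y end, gauge beyond +y
- blue_bar (a point): middle of the blue T-handle's bar, on its vertical turning axis, 128 mm over the bench. Bar 60 mm long (along x; +x points to the white-banded end), 12 wide, 14 high; under it a bare stem 8 mm across, 26 mm long, then a bonnet 33 mm across. Clockwise seen from above closes; the bar does not rise and keeps its angle when let go (springs back 0.03 rad). It bottoms 1.2 to 2.8 rad from its start
- blue_tip (a point): tip of the blue valve's needle, unseen inside the block; it is raised 1.5 mm over its seat per turn of opening. Feel at the handle: turns evenly at about 0.05 N m; once the soft plastic tip meets its seat the torque is about 1.5 N m per rad turned past first touch. Firmly down from 0.06 rad (0.09 N m); 0.15 to 0.4 N m is good practice; past 0.40 rad (0.6 N m) the tip is crushed
- blue_seat (a point): the blue valve's seat, unseen inside the block: where the tip is at first touch; z up, x and y mean nothing. The tip's height over this point is the opening (0.375 mm for a quarter turn; negative: tip squeezed), too small to judge from measured positions
- black_bar (a point): middle of the bar of the other needle valve's black T-handle, same build and size as the blue one; to be left as it is
- black_bar_end (a point): white-banded end of the black T-handle's bar, 30 mm from its turning axis
- supply_lever (a joint): angle of the yellow supply lever, rad: 0 = shut (lever points along the station's -x, across the pipe), 1.571 = fully open against its stop (lever points along the station's -y, in line with the pipe). Grows counter-clockwise seen from above; friction about 0.12 N m, stays where it is left
- lever_grip (a point): middle of the lever's yellow sleeve, which is 60 mm long (along this point's x axis, its -x pointing away from the hinge), 14 mm wide and 10 mm high, 82 mm above the bench and 65 mm from the hinge axis; free space around it down to 50 mm over the bench
- lever_hinge (a point): point on the supply lever's vertical hinge axis, at the sleeve's height; its axes are the station's
- fitting: bystander: brass fitting, 25 mm across, 34 mm tall, standing on the base plate before the block; origin in its underside
- hex_key: bystander: black hex key 90 x 26 mm, 6 mm thick, lying on the base plate; origin under the middle of its long leg
- tape_roll: bystander: tan tape roll lying flat, 92 mm across, 24 mm high; origin in its underside
- screwdriver: bystander: screwdriver with orange handle, 200 mm long, lying along its x axis
- wood_block: bystander: wooden block 110 x 70 x 45 mm; origin in its underside

How it is judged (in metres and radians):
On the way, in this order (a step that is already met when the one before it is completed fails the run):
1. the blue valve's needle is pressed firmly down on its seat (turned at least 0.06 rad past first touch) (z of blue_tip in the frame of blue_seat below -1.43e-05 m), for 0.1 s.
2. the blue valve is backed off a quarter turn from its seat, within 20 degrees (needle 0.292 to 0.458 mm up), with the supply still shut (z of blue_tip in the frame of blue_seat between 0.000292 and 0.000458 m and value of joint supply_lever below 0.25 rad), for 0.3 s.
3. the supply lever is swung fully open (value of joint supply_lever above 1.45 rad), for 0.2 s.
At the end, for the whole second after the job is handed in: The blue needle valve stands a quarter turn (90 degrees, within 20) open from the first touch of its seat, the supply lever is fully open (1.45 rad or more of 1.571), and the black handle is as it was (its end within 4 mm) (z of blue_tip in the frame of blue_seat between 0.000292 and 0.000458 m and value of joint supply_lever above 1.45 rad and distance of black_bar_end from where it was at the start of the episode below 0.004 m).
It fails at once if the blue valve is forced: its soft needle tip crushed (more than 0.40 rad past first touch, about 0.6 N m) (z of blue_tip in the frame of blue_seat below -9.55e-05 m).
It fails at once if the black valve's setting is disturbed (bar end moved over 4 mm) (distance of black_bar_end from where it was at the start of the episode above 0.004 m).
It fails at once if a thing on the bench is knocked or shifted by more than 20 mm (distance of any of fitting, hex_key, tape_roll, screwdriver, wood_block from where it was at the start of the episode above 0.02 m).
It also fails if it takes over 72 s, if anything falls off the work surface, if the arm or the gripper's body presses on something with over 40 N, if the wrist force passes 120 N, or if a joint passes its speed limit or range.

### The arm

A 6-joint arm with a two-finger parallel gripper is mounted at the origin on the work surface. World frame = base frame: x ahead of the robot, y to its left, z up, the work surface at z = 0. Lengths are in mm, angles in rad, forces in N, time in s.
With the tool pointing down it reaches from about 325 to 925 mm from the base axis. Payload 3.1 kg.
Tool frame: the origin (TCP) lies at the very end of the fingers, on their centre line; the grasp point (between the pads) lies 19 mm behind it; x points along the fingers, z is the direction in which the jaws open and shut, and the axes are right-handed (so a half turn about x gives the same grasp; the last joint's range is limited). The gripper opens to 85 mm and grips with 20 to 120 N. Pads are 22 mm wide; open, the fingers measure 114 mm over their backs; the gripper's body (76 mm by 85 mm) begins 54 mm behind the grasp point. The pads swing forward as they close: fully open they stand 13 mm farther back than shut.
Start: joints at [1.167, 0.217, 1.613, -0, 1.311, -0.112], TCP at [179.779, 598.597, 231.3] pointing down, gripper open.
Joint ranges: [-2.75, 2.75], [-0.78, 2.1], [0.31, 2.55], [-1.13, 4.27], [0.13, 2.63], [-2.58, 2.58]. Speed limits (rad/s): [2.79, 2.79, 3.14, 3.14, 3.14, 3.14].

### API

Orientations are given as a unit quaternion [x, y, z, w].
In Python, from workcell import * gives the robot as it stands.
- The arm moves only by the tool play_rows, never from a script. Its argument "series" is a list of rows, each a list of 7 numbers: the shift along the tool's x, y, z normalised to -1 to 1, where 1 is 200 mm, then the turn, a rotation vector about the tool's x, y, z normalised to -1 to 1, where 1 is pi rad, then the closure in counts, from 0 (fully open) to 255 (shut). In form: [[dx, dy, dz, rx, ry, rz, jaw], ...]. A call has 1 to 10 rows; each row shifts and turns the pose as measured when the row begins, along the tool's axes as they then stand; what a row does not reach is not made up. A row lasts 1/8 s, in which the tool goes at most 62.5 mm and 10.7 degrees, less where a joint would pass 70% of its speed; a pose out of reach is approached as far as the arm can. A call with a number of a shift or a turn outside -1 to 1 is refused whole. A call with a gripper value outside its range is refused whole. The fingers move at their own pace and stop on an object; the grip force is fixed at half the most. Time passes only in rows, so rows that do not move let the fingers close. It gives the time, the measured TCP pose, the force and the opening at its end, in the units of the state.
- state(): the state, without advancing time (a new reading comes with each control period).
- snapshot(name): name is "scene" or "top" or "wrist"; returns the picture (400x640x3 uint8, red, green, blue); there is no depth.
- camera_info(name): a dict with "mtx" (3x3 intrinsics, pixels), "pose" (4x4, takes a point from camera to world coordinates). Camera axes: x right, y up, looking along -z (the intrinsics and any distortion apply to the point x, -y, -z); pixel columns grow to the right and rows downward; lengths in mm; the calibration is good to about 2 mm. A picture is of the moment at which its call begins: read the wrist's pose just before it. camera_info takes no time and is no camera call; for the wrist camera it gives the pose at the moment of the call.
- job_done(): hands the job in, once; it reports no verdict.
The state is a dict: "clock": time; "joints": joint angles; "qd": joint speeds; "tau": joint torques, N m; "tcp_pos": TCP position; "ee_rot": TCP orientation; "ft_force": force on the tool from outside, world axes, zero at the start; "ft_torque": the same for the moment, N m; "opening": finger opening in mm.
Only numpy, scipy, OpenCV 4.12 (cv2) and the standard library are available. Lean on these libraries where they do the work, as an engineer would, in place of code of your own. Each camera call takes 0.05 s, during which the arm holds its last target.

## Working session

There is one attempt and no reset: what is moved stays moved. The work goes in short steps, Python scripts to look and compute and a tool call to move; the robot and the scene stay as the last step left them, time stands still between calls to the robot, and variables do not carry over. Pictures are saved under pics/ and viewed, and the job is handed in when it is done.

Besides the shell and the picture viewer there is one more tool, called as name([rows], argument=value, ...), one row to a line, values as JSON. play_rows: Moves the arm, as the interface text tells. Scaled input: -1 to 1 covers 200 mm each way for a shift and pi rad each way for a turn. Its arguments: {"type":"object","properties":{"series":{"type":"array"}},"required":["series"]}

```bash
mkdir -p pics; ls; python3 - <<'E'
from workcell import *
import cv2
print(state())
for n in ("scene","top","wrist"):
    i=camera_info(n); print(n,i)
    cv2.imwrite(f"pics/{n}0.png",cv2.cvtColor(snapshot(n),cv2.COLOR_RGB2BGR))
E
```

```text
pics
{'clock': 0.0, 'joints': array([ 1.16677994e+00,  2.17784817e-01,  1.61493541e+00, -1.22289526e-05,
        1.31129662e+00, -1.12203370e-01]), 'qd': array([ 6.80764969e-04,  1.14748592e-03, -4.27576480e-05, -2.78218831e-04,
       -1.41244473e-04,  1.15238234e-03]), 'tau': array([-1.15789891e-03, -3.96846521e+01, -3.03850508e+01, -2.34592908e-04,
        9.71628644e-03, -5.45131854e-06]), 'tcp_pos': array([179.46612836, 597.82482618, 229.94858859]), 'ee_rot': array([-0.42242805,  0.56811943,  0.42155827,  0.56664229]), 'ft_force': array([0.20096281, 0.180376  , 0.0931583 ]), 'ft_torque': array([ 0.00678214,  0.01971417, -0.03025615]), 'opening': 85.45983837185939}
scene {'mtx': array([[387.27267818,   0.        , 317.3425464 ],
       [  0.        , 387.27267818, 198.77878633],
       [  0.        ,   0.        ,   1.        ]]), 'pose': array([[-8.44545135e-01, -3.32350981e-01,  4.19864670e-01,
         1.01750251e+03],
       [ 5.35475289e-01, -5.28729562e-01,  6.58567585e-01,
         5.34653358e+02],
       [ 3.11928026e-03,  7.81017206e-01,  6.24501717e-01,
         7.47979
[... 432 characters left out ...]
645e+02],
       [-1.68109248e-02,  1.49891527e-01,  9.88559519e-01,
         1.32405792e+03],
       [ 0.00000000e+00,  0.00000000e+00,  0.00000000e+00,
         1.00000000e+00]])}
wrist {'mtx': array([[281.21014364,   0.        , 317.50911044],
       [  0.        , 281.21014364, 199.78592226],
       [  0.        ,   0.        ,   1.        ]]), 'pose': array([[ 2.88841328e-01, -9.08078468e-01, -3.03255968e-01,
         1.00385491e+02],
       [ 9.57373332e-01,  2.73092059e-01,  9.41118025e-02,
         6.21717108e+02],
       [-2.64410465e-03, -3.17512555e-01,  9.48250382e-01,
         3.72160558e+02],
       [ 0.00000000e+00,  0.00000000e+00,  0.00000000e+00,
         1.00000000e+00]])}
```

View pics/scene0.png

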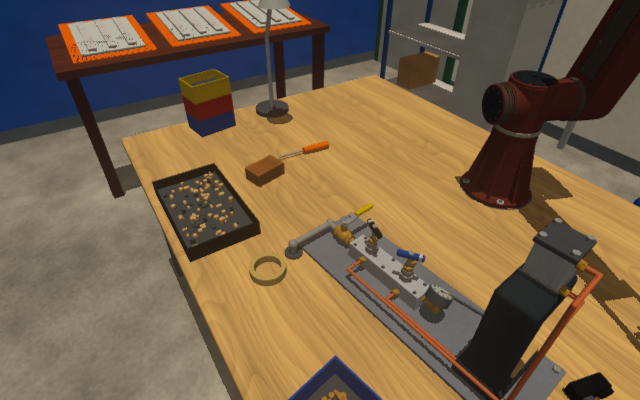

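View pics/top0.png

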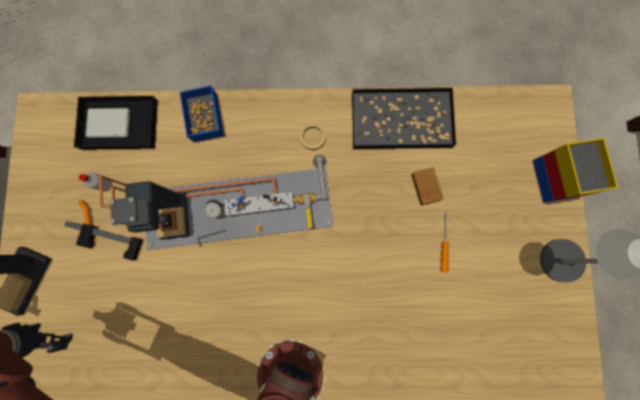

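View pics/wrist0.png

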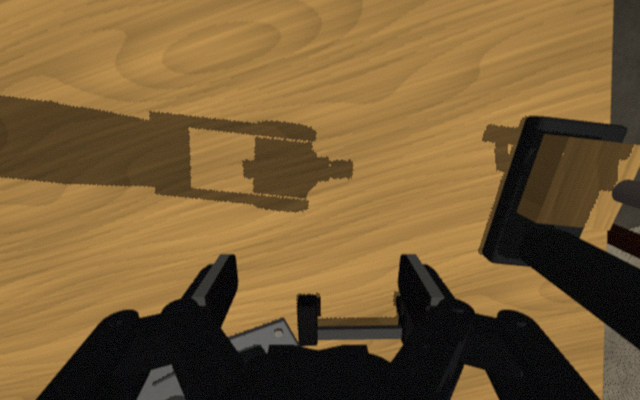

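The top view shows the station along the row at about 200: block at cols 225–295, press at 150, yellow lever at (309,217). The scene view shows the blue bar at about (411,255) and the black one at about (374,229). Next I'll zoom in and measure.

```bash
cat > h.py <<'E'
import numpy as np, cv2
from workcell import *
def ray(info,px):
    K,P=info["mtx"],info["pose"]
    d=np.linalg.solve(K,[px[0],px[1],1.]); d=np.array([d[0],-d[1],-d[2]])
    return P[:3,3],P[:3,:3]@d
def onz(info,px,z):
    o,d=ray(info,px); return o+d*(z-o[2])/d[2]
def proj(info,p):
    P=info["pose"]; c=P[:3,:3].T@(np.asarray(p,float)-P[:3,3]); c=np.array([c[0],-c[1],-c[2]])
    q=info["mtx"]@c; return q[:2]/q[2]
def two(i1,p1,i2,p2):
    o1,d1=ray(i1,p1);o2,d2=ray(i2,p2);d1=d1/np.linalg.norm(d1);d2=d2/np.linalg.norm(d2)
    t=np.linalg.lstsq(np.c_[d1,-d2],o2-o1,rcond=None)[0]
    a,b=o1+t[0]*d1,o2+t[1]*d2
    return (a+b)/2,np.linalg.norm(a-b)
E
python3 - <<'E'
from h import *
s=cv2.imread("pics/scene0.png");t=cv2.imread("pics/top0.png")
cv2.imwrite("pics/sc.png",cv2.resize(s[180:310,320:460],None,fx=5,fy=4.5,interpolation=cv2.INTER_CUBIC)[:600])
cv2.imwrite("pics/tc.png",cv2.resize(t[145:255,195:340],None,fx=5,fy=5,interpolation=cv2.INTER_CUBIC))
for n,im in(("scene",s),("top",t)):
    i=camera_info(n);hsv=cv2.cvtColor(im,cv2.COLOR_BGR2HSV)
    for c,lo,hi,z in(("blue",(105,130,60),(125,255,255),135),("yellow",(22,150,100),(32,255,255),87)):
        m=cv2.inRange(hsv,lo,hi)
        k,l,st,ce=cv2.connectedComponentsWithStats(m)
        for j in range(1,k):
            if 8<st[j,4]<400: 
                ys,xs=np.where(l==j); 
                print(n,c,st[j],ce[j],onz(i,ce[j],z).round(1))
E
```

```text
scene blue [270  43   5  29  89] [271.83146067  57.05617978] [  218.  -1119.6   135. ]
scene blue [635 199   5   8  29] [637.48275862 202.10344828] [-69.9 328.5 135. ]
scene blue [398 250  11   6  38] [402.89473684 252.15789474] [547.7 143.  135. ]
scene blue [413 254   6   4  19] [415.57894737 255.42105263] [531.2 164.7 135. ]
scene blue [289 356  92  44 191] [333.90052356 378.95811518] [830.5 292.8 135. ]
scene yellow [208  69  21  15  54] [218.81481481  77.01851852] [  478.8 -1138.1    87. ]
scene yellow [179  77  28  11  66] [190.45454545  83.09090909] [  608.9 -1137.     87. ]
scene yellow [355 204  18  12  86] [363.37209302 209.06976744] [493.3 -60.7  87. ]
top blue [534 158  19  44 384] [542.97135417 179.76822917] [ 591.3 -773.4  135. ]
top blue [238 197   6   5  17] [240.64705882 198.88235294] [542.1 139.2 135. ]
top yellow [306 209   6  18  73] [308.89041096 217.31506849] [488.8 -65.1  87. ]
```

View pics/sc.png

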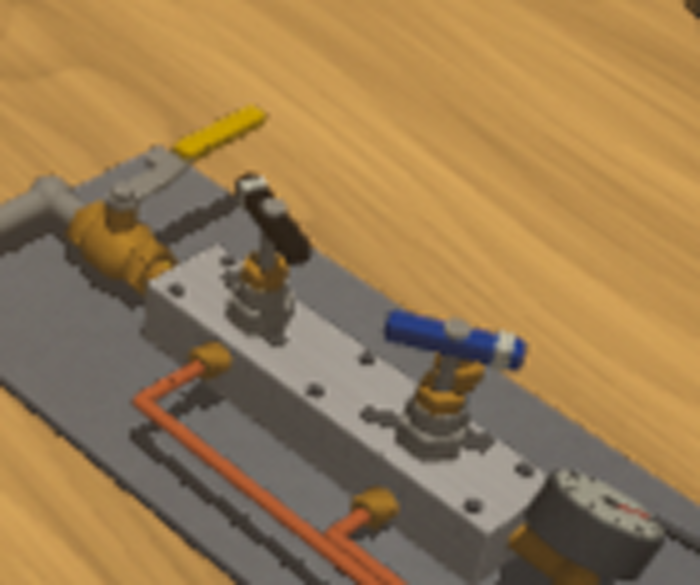

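View pics/tc.png

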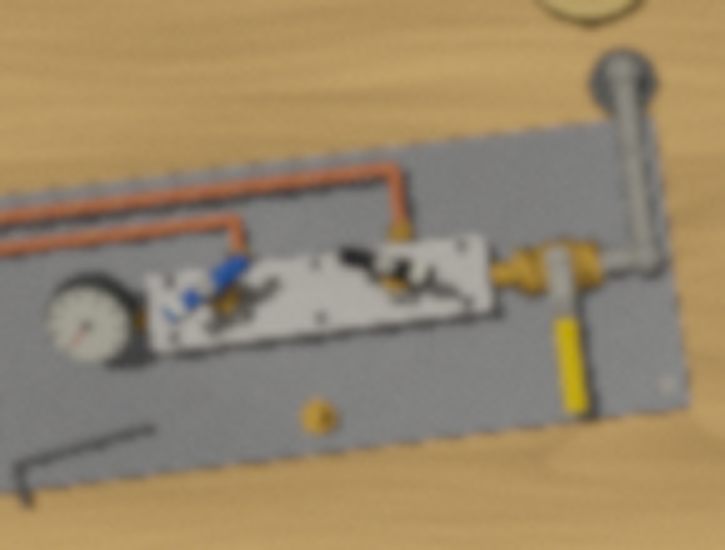

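```bash
python3 - <<'E'
from h import *
from scipy.spatial.transform import Rotation as R
S,T=camera_info("scene"),camera_info("top")
def sc(x,y): return (320+x/5-.4,180+y/4.5-.4)
def tc(x,y): return (195+x/5-.4,145+y/5-.4)
for n,a,b in(("blue plain",(390,325),(243,262)),("blue band",(522,353),(172,312)),
  ("blk band",(248,183),(435,280)),("blk plain",(300,250),(348,257)),
  ("lev out",(262,117),(576,410)),("lev in",(182,152),(566,318)),("hinge",(122,195),(558,258))):
    p,e=two(S,sc(*a),T,tc(*b)); print(n,p.round(1),round(e,1))
# block corners z=55 top
for c in((150,275),(488,235),(497,308),(152,355)): print(onz(T,tc(*c),55).round(1))
st=state(); print(R.from_quat(st['ee_rot']).as_matrix().round(3))
c=camera_info("wrist"); M=R.from_quat(st['ee_rot']).as_matrix()
print(M.T@(c['pose'][:3,3]-st['tcp_pos']), (M.T@c['pose'][:3,:3]).round(3), proj(c,st['tcp_pos']))
E
```

```text
blue plain [549.9 132.1 127.4] 2.9
blue band [517.7 176.  129.6] 2.0
blk band [537.4  15.5 125.9] 1.4
blk plain [551.1  69.2 127.5] 0.7
lev out [459.6 -66.9  79.9] 1.8
lev in [517.6 -61.2  82.8] 1.0
hinge [558.  -56.2  72.1] 0.9
[551.7 209.2  55. ]
[575.7  -9.7  55. ]
[528.1 -15.6  55. ]
[499.8 206.3  55. ]
[[-0.001 -0.958  0.288]
 [-0.002  0.288  0.958]
 [-1.     0.    -0.002]]
[-142.08325432   82.61889998   -0.24201992] [[ 0.     0.318 -0.948]
 [-0.001  0.948  0.318]
 [ 1.     0.001  0.001]] [318.21612241 257.75968132]
```

Blue bar centre is about (534,154,128), with the banded end at a heading of about 126°. The bar length comes out at 54 mm (60 given), the valve spacing at 112 mm (110 given) and the station yaw at about 6°, so these agree well enough. I'll approach around the press for a closer look.

```bash
cat >> h.py <<'E'
from scipy.spatial.transform import Rotation as R
def yawR(psi):
    # tool x down, z(jaw)=(cos,sin,0), y = z cross x
    z=np.array([np.cos(psi),np.sin(psi),0]);x=np.array([0,0,-1.]);return np.c_[x,np.cross(z,x),z]
def plan(wps,step=55.,st=None):
    st=st or state(); p=np.array(st['tcp_pos']);M=R.from_quat(st['ee_rot']).as_matrix()
    for tp,psi in wps:
        tp=np.array(tp,float);Mt=yawR(psi)
        rv=R.from_matrix(M.T@Mt).as_rotvec()
        n=max(1,int(np.ceil(max(np.linalg.norm(tp-p)/step,np.linalg.norm(rv)/.17))))
        for k in range(n):
            d=M.T@((tp-p)/(n-k))/200; r=R.from_matrix(M.T@Mt).as_rotvec()/(n-k)
            print([*(float(v) for v in d.round(4)),*(float(v) for v in (r/np.pi).round(4))])
            p=p+(tp-p)/(n-k); M=M@R.from_rotvec(r).as_matrix()
        print('--')
def show():
    st=state();M=R.from_quat(st['ee_rot']).as_matrix()
    print(round(st['clock'],2),st['tcp_pos'].round(1),'yaw',round(float(np.arctan2(M[1,2],M[0,2])),3),'tilt',M[:,0].round(3),'F',st['ft_force'].round(2),'T',st['ft_torque'].round(3),'q6',st['joints'][5].round(3),'op',round(st['opening'],1))
E
python3 - <<'E'
from h import *
plan([((290,290,260),1.279),((534,154,255),0.63)],58)
E
```

```text
[-0.0244, -0.162, -0.2194, 0.0, -0.0001, -0.0]
[-0.0245, -0.162, -0.2194, 0.0, -0.0001, -0.0]
[-0.0246, -0.162, -0.2194, 0.0, -0.0001, -0.0]
[-0.0246, -0.162, -0.2193, 0.0, -0.0001, -0.0]
[-0.0247, -0.162, -0.2193, 0.0, -0.0001, -0.0]
[-0.0248, -0.162, -0.2193, 0.0, -0.0001, -0.0]
--
[0.005, -0.2728, -0.0601, 0.0413, 0.0, 0.0]
[0.005, -0.2783, -0.0242, 0.0413, 0.0, 0.0]
[0.005, -0.2791, 0.012, 0.0413, 0.0, 0.0]
[0.005, -0.2752, 0.048, 0.0413, -0.0, 0.0]
[0.005, -0.2667, 0.0832, 0.0413, -0.0, -0.0]
--
```

play_rows([
  [-0.03,-0.162,-0.219,0,0,0,0],
  [-0.03,-0.162,-0.219,0,0,0,0],
  [-0.025,-0.162,-0.219,0,0,0,0],
  [-0.025,-0.162,-0.219,0,0,0,0],
  [-0.025,-0.162,-0.219,0,0,0,0],
  [-0.025,-0.162,-0.219,0,0,0,0],
])

```text
clock: 0.9
tcp_pos: [291.5, 283.6, 260.3]
ee_rot: [-0.426, 0.568, 0.423, 0.564]
ft_force: [0.4, 0.2, 0.7]
opening: 85.6
```

```bash
python3 - <<'E'
from h import *
show()
plan([((534,154,255),0.63)],58)
E
```

```text
0.9 [291.5 283.6 260.3] yaw 1.287 tilt [-0.002 -0.006 -1.   ] F [0.41 0.19 0.75] T [-0.048  0.024 -0.001] q6 -0.684 op 85.6
[0.0057, -0.2691, -0.0564, 0.0418, -0.0004, 0.0001]
[0.0055, -0.2742, -0.0207, 0.0418, -0.0004, 0.0001]
[0.0054, -0.2745, 0.0154, 0.0418, -0.0004, 0.0001]
[0.0053, -0.2701, 0.0512, 0.0418, -0.0004, 0.0001]
[0.0053, -0.2611, 0.0862, 0.0418, -0.0004, 0.0001]
--
```

play_rows([
  [0.005,-0.269,-0.056,0.042,0,0,0],
  [0.005,-0.274,-0.021,0.042,0,0,0],
  [0.005,-0.275,0.015,0.042,0,0,0],
  [0.005,-0.27,0.051,0.042,0,0,0],
  [0.005,-0.261,0.086,0.042,0,0,0],
  [0,0,0,0,0,0,0],
])

```text
clock: 1.65
tcp_pos: [539.0, 142.5, 255.2]
ee_rot: [-0.21, 0.676, 0.208, 0.675]
ft_force: [-0.6, 1.0, 0.1]
opening: 85.6
```

```bash
python3 - <<'E'
from h import *
import pickle
show()
i=camera_info("wrist");im=cv2.cvtColor(snapshot("wrist"),cv2.COLOR_RGB2BGR)
pickle.dump(i,open("w1.pkl","wb"));cv2.imwrite("pics/w1.png",im)
E
```

```text
1.65 [539.  142.5 255.2] yaw 0.6 tilt [ 0.    -0.004 -1.   ] F [-0.58  0.96  0.07] T [-0.023 -0.048  0.022] q6 -0.464 op 85.6
```

View pics/w1.png

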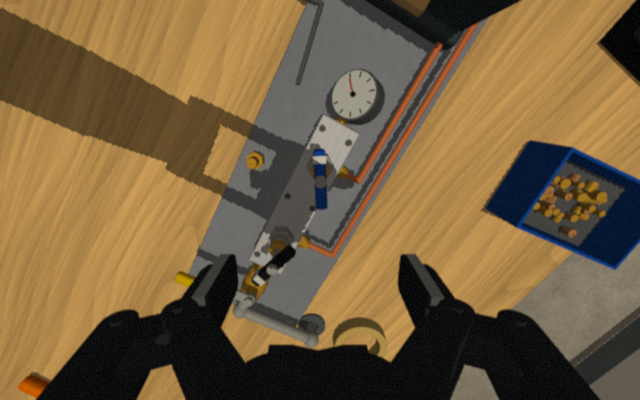

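Wrist view: blue bar at about (320,180) with its white band toward the top. The black bar is at (273,264), the gauge at (354,95), and the yellow lever is just visible at (185,278).

```bash
python3 - <<'E'
from h import *
import pickle
i=pickle.load(open("w1.pkl","rb"));im=cv2.imread("pics/w1.png")
cv2.imwrite("pics/w1c.png",cv2.resize(im[135:225,270:370],None,fx=6,fy=6,interpolation=cv2.INTER_CUBIC))
hsv=cv2.cvtColor(im,cv2.COLOR_BGR2HSV);m=cv2.inRange(hsv,(105,120,50),(125,255,255));m[:,:290]=0;m[:,350:]=0
ys,xs=np.where(m);print(xs.min(),xs.max(),ys.min(),ys.max())
r=cv2.minAreaRect(np.c_[xs,ys].astype(np.float32));print(r)
for p in cv2.boxPoints(r): print(p,onz(i,p,135).round(1))
for w,p in(("exp",(534,154,128)),): print(proj(i,p))
E
```

```text
313 326 149 208
((319.9446105957031, 178.5030975341797), (59.35292053222656, 11.149474143981934), 86.8201675415039)
[312.7323  149.18156] [509.9 175.2 135. ]
[323.86462 148.5631 ] [518.1 181.5 135. ]
[327.15692 207.82463] [554.1 135.2 135. ]
[316.0246 208.4431] [545.3 128.5 135. ]
[321.1261151  179.84187505]
```

View pics/w1c.png

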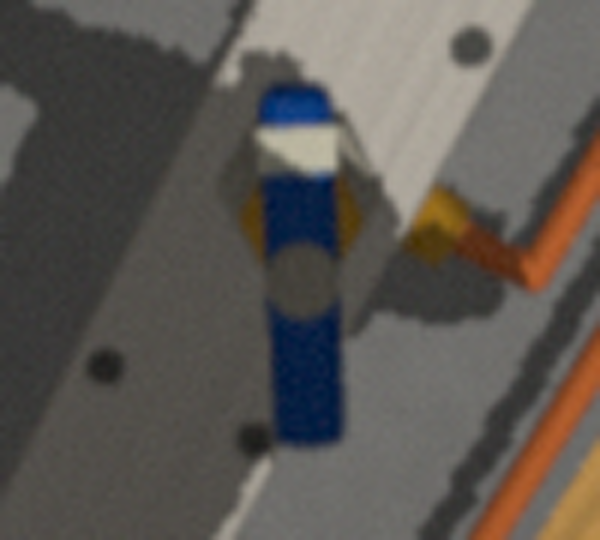

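```bash
python3 - <<'E'
from h import *
import pickle
i=pickle.load(open("w1.pkl","rb"))
print(onz(i,(319.9,181.6),137).round(1))
plan([((532.3,155,160),0.655),((532.3,155,111),0.655)],50)
E
```

```text
[532.6 153.8 137. ]
[0.2376, 0.0314, 0.0064, -0.0084, -0.0004, 0.0003]
[0.2376, 0.0309, 0.0069, -0.0084, -0.0004, 0.0003]
--
[0.245, -0.0, 0.0, 0.0, -0.0, -0.0]
--
```

play_rows([
  [0.237,0.031,0.006,-0.0085,0,0,120],
  [0.237,0.031,0.006,-0.0085,0,0,120],
  [0,0,0,0,0,0,120],
])

```text
clock: 2.08
tcp_pos: [529.7, 156.9, 159.4]
ee_rot: [-0.23, 0.669, 0.229, 0.668]
ft_force: [0.3, -0.5, -0.4]
opening: 45.0
```

```bash
python3 - <<'E'
from h import *
show()
plan([((532.4,154.5,110),0.655)],25)
i=camera_info("wrist");im=cv2.cvtColor(snapshot("wrist"),cv2.COLOR_RGB2BGR)
cv2.imwrite("pics/w2.png",im)
hsv=cv2.cvtColor(im,cv2.COLOR_BGR2HSV);m=cv2.inRange(hsv,(105,120,50),(125,255,255));m[:,:270]=0;m[:,370:]=0
ys,xs=np.where(m);r=cv2.minAreaRect(np.c_[xs,ys].astype(np.float32));print(r)
b=np.array([onz(i,p,135) for p in cv2.boxPoints(r)]);print(b.round(1),b.mean(0))
E
```

```text
2.08 [529.7 156.9 159.4] yaw 0.661 tilt [-0.001 -0.002 -1.   ] F [ 0.26 -0.53 -0.39] T [0.01  0.034 0.028] q6 -0.498 op 45.0
[0.1235, -0.0087, 0.0017, 0.0009, -0.0003, 0.0002]
[0.1235, -0.0088, 0.0016, 0.0009, -0.0003, 0.0002]
--
((320.5, 238.0), (82.0, 17.0), 90.0)
[[509.  176.6 135. ]
 [517.3 183.1 135. ]
 [554.4 136.6 135. ]
 [545.1 129.4 135. ]] [531.43124108 156.44074366 135.        ]
```

View pics/w2.png

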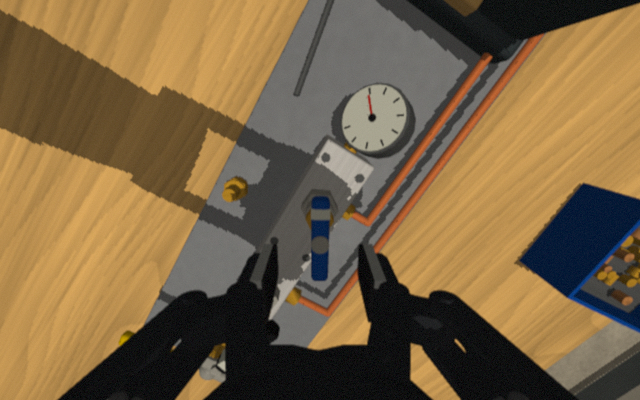

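Straddling the bar (centre at (320,240)), which runs parallel to the pads. I'll descend and close.

play_rows([
  [0.124,-0.005,0,0,0,0,120],
  [0.124,-0.005,0,0,0,0,120],
  [0,0,0,0,0,0,120],
])

```text
clock: 2.5
tcp_pos: [538.7, 157.8, 121.2]
ee_rot: [-0.232, 0.662, 0.228, 0.675]
ft_force: [-0.1, 0.0, -0.7]
opening: 45.5
```

```bash
python3 -c "
from h import *
show()"
```

```text
2.5 [538.7 157.8 121.2] yaw 0.663 tilt [ 0.019  0.001 -1.   ] F [-0.06  0.01 -0.71] T [ 0.014 -0.006  0.005] q6 -0.501 op 45.5
```

play_rows([
  [0,0,0,0,0,0,255],
  [0,0,0,0,0,0,255],
  [0,0,0,0,0,0,255],
  [0,0,0,0,0,0,255],
])

```text
clock: 3.0
tcp_pos: [534.5, 153.6, 125.1]
ee_rot: [-0.235, 0.666, 0.227, 0.67]
ft_force: [2.5, 1.2, -9.0]
opening: 9.6
```

```bash
python3 -c "
from h import *
show()"
```

```text
3.0 [534.5 153.6 125.1] yaw 0.665 tilt [ 0.009 -0.009 -1.   ] F [ 2.47  1.2  -9.03] T [ 0.263 -0.522 -0.008] q6 -0.501 op 9.6
```

The descent stopped short (z 121) and the grip only caught the top of the bar, so I'll reopen and correct.

play_rows([
  [0,0,0,0,0,0,120],
  [0,0,0,0,0,0,120],
  [0,0,0,0,0,0,120],
])

```text
clock: 3.38
tcp_pos: [537.2, 154.5, 128.8]
ee_rot: [-0.235, 0.664, 0.227, 0.672]
ft_force: [0.0, 0.9, -0.3]
opening: 45.2
```

```bash
python3 - <<'E'
from h import *
show();print(state()['joints'].round(3),state()['qd'].round(3))
plan([((531.8,155.3,111),0.655)],10)
cv2.imwrite("pics/w3.png",cv2.cvtColor(snapshot("wrist"),cv2.COLOR_RGB2BGR))
cv2.imwrite("pics/s3.png",cv2.resize(snapshot("scene")[150:300,330:480,::-1],None,fx=4,fy=4))
show()
E
```

```text
3.38 [537.2 154.5 128.8] yaw 0.666 tilt [ 0.015 -0.008 -1.   ] F [ 0.    0.88 -0.31] T [ 0.038  0.03  -0.036] q6 -0.501 op 45.2
[ 0.16   0.181  1.861 -0.011  1.085 -0.501] [ 0.003 -0.006 -0.012  0.001  0.003 -0.001]
[0.0442, 0.0107, -0.0098, 0.0017, 0.0011, 0.0024]
[0.0443, 0.0103, -0.0097, 0.0017, 0.0011, 0.0024]
--
3.48 [537.1 154.4 128.6] yaw 0.666 tilt [ 0.015 -0.008 -1.   ] F [0.01 0.27 0.06] T [0.004 0.024 0.019] q6 -0.501 op 45.4
```

View pics/w3.png

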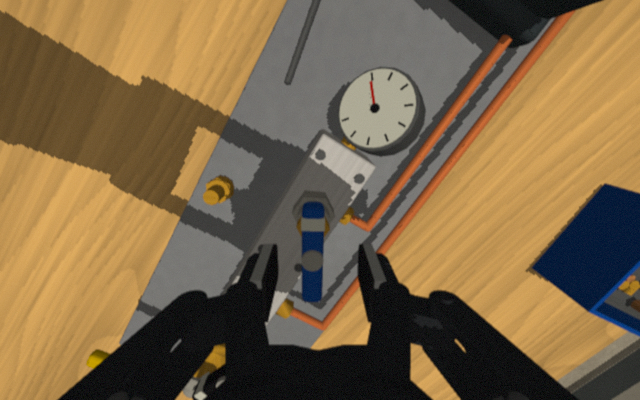

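View pics/s3.png

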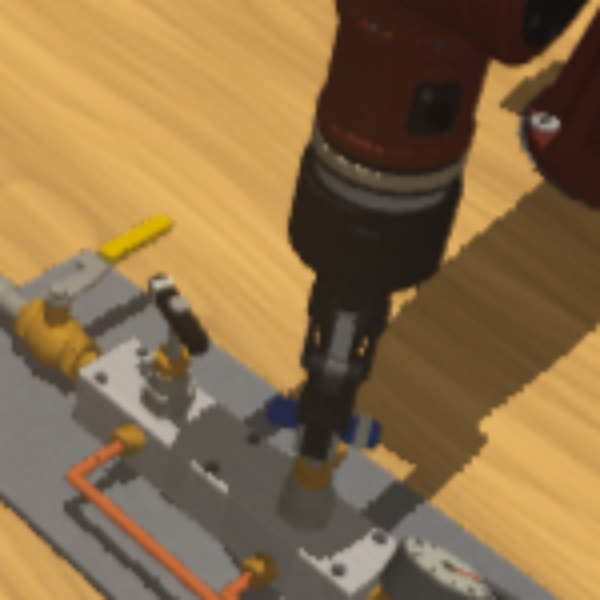

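The straddle is still good: hub at (312,262), pads at 262 and 372. I'll correct the lateral offset and tilt first, then go lower.

play_rows([
  [0.03,0.011,-0.01,0.0017,0.001,0.0024,120],
  [0.03,0.011,-0.01,0.0017,0.001,0.0024,120],
  [0,0,0,0,0,0,120],
])

```text
clock: 3.85
tcp_pos: [530.8, 155.5, 115.6]
ee_rot: [-0.227, 0.67, 0.228, 0.669]
ft_force: [-0.2, 0.3, -0.2]
opening: 45.1
```

```bash
python3 - <<'E'
from h import *
show()
plan([((531.8,155.3,111),0.655)],10)
E
```

```text
3.85 [530.8 155.5 115.6] yaw 0.654 tilt [-0.001  0.001 -1.   ] F [-0.19  0.29 -0.24] T [-0.051 -0.002  0.016] q6 -0.497 op 45.1
[0.023, -0.0037, 0.0032, -0.0002, -0.0001, -0.0004]
--
```

play_rows([
  [0.028,-0.003,0.003,0,0,0,120],
  [0,0,0,0,0,0,120],
  [0,0,0,0,0,0,120],
])

```text
clock: 4.22
tcp_pos: [531.6, 155.3, 109.2]
ee_rot: [-0.227, 0.67, 0.228, 0.669]
ft_force: [-0.2, 0.1, -1.0]
opening: 45.3
```

```bash
python3 - <<'E'
from h import *
show()
E
```

```text
4.22 [531.6 155.3 109.2] yaw 0.654 tilt [-0.002  0.001 -1.   ] F [-0.21  0.11 -1.03] T [-0.002  0.008  0.026] q6 -0.498 op 45.3
```

play_rows([
  [0,0,0,0,0,0,255],
  [0,0,0,0,0,0,255],
  [0,0,0,0,0,0,255],
])

```text
clock: 4.6
tcp_pos: [532.2, 155.8, 109.7]
ee_rot: [-0.227, 0.669, 0.228, 0.67]
ft_force: [0.9, 0.3, -2.0]
opening: 10.8
```

```bash
python3 - <<'E'
from h import *
show()
E
```

```text
4.6 [532.2 155.8 109.7] yaw 0.654 tilt [ 0.     0.002 -1.   ] F [ 0.91  0.29 -2.04] T [-0.066  0.116  0.02 ] q6 -0.498 op 10.8
```

Solid grip (opening 10.8, z 109.7). I'll turn clockwise 0.8 rad, well short of the earliest possible bottom.

play_rows([
  [0,0,0,0.032,0,0,255],
  [0,0,0,0.032,0,0,255],
  [0,0,0,0.032,0,0,255],
  [0,0,0,0.032,0,0,255],
])

```text
clock: 5.1
tcp_pos: [533.1, 156.2, 109.7]
ee_rot: [-0.084, 0.701, 0.085, 0.703]
ft_force: [1.4, 0.5, -0.8]
opening: 11.0
```

```bash
python3 - <<'E'
from h import *
show()
E
```

```text
5.1 [533.1 156.2 109.7] yaw 0.24 tilt [ 0.003  0.002 -1.   ] F [ 1.41  0.5  -0.81] T [ 0.065 -0.077  0.075] q6 -0.084 op 11.0
```

play_rows([
  [0,0,0,0.032,0,0,255],
  [0,0,0,0.032,0,0,255],
  [0,0,0,0.032,0,0,255],
  [0,0,0,0.032,0,0,255],
])

```text
clock: 5.6
tcp_pos: [534.2, 156.3, 109.7]
ee_rot: [0.063, 0.703, -0.061, 0.706]
ft_force: [1.4, 0.6, -1.2]
opening: 10.7
```

```bash
python3 - <<'E'
from h import *
show()
E
```

```text
5.6 [534.2 156.3 109.7] yaw -0.174 tilt [ 0.006  0.002 -1.   ] F [ 1.44  0.59 -1.16] T [ 0.071 -0.057  0.075] q6 0.331 op 10.7
```

```bash
cat >> h.py <<'E'
def feel(n=4):
    a=[];b=[]
    for k in range(n):
        st=state();a.append(st['ft_torque'][2]);b.append(st['tau'][5]);
        if k<n-1: snapshot("wrist")
    show();print('Tz',np.round(a,3),np.mean(a).round(3),'tau6',np.round(b,3))
E
python3 - <<'E'
from h import *
feel()
E
```

```text
5.75 [534.2 156.3 109.7] yaw -0.17 tilt [ 0.005  0.002 -1.   ] F [ 1.16 -0.16 -1.58] T [ 0.053 -0.147  0.044] q6 0.326 op 10.9
Tz [0.075 0.008 0.047 0.044] 0.043 tau6 [-0.486  0.192  0.32   0.109]
```

play_rows([
  [0,0,-0.006,0.032,0,0,255],
  [0,0,0,0.032,0,0,255],
  [0,0,0,0.032,0,0,255],
])

```text
clock: 6.12
tcp_pos: [534.9, 156.2, 109.7]
ee_rot: [0.168, 0.684, -0.165, 0.691]
ft_force: [1.2, 0.4, -1.5]
opening: 10.6
```

```bash
python3 - <<'E'
from h import *
feel()
E
```

```text
6.28 [534.9 156.2 109.7] yaw -0.47 tilt [ 0.01   0.002 -1.   ] F [ 1.98 -0.57 -2.85] T [-0.026 -0.189  0.012] q6 0.628 op 11.0
Tz [0.082 0.068 0.036 0.012] 0.05 tau6 [-0.477  0.197  0.312  0.103]
```

play_rows([
  [0,0,-0.006,0.025,0,0,255],
  [0,0,0,0.025,0,0,255],
])

```text
clock: 6.52
tcp_pos: [535.3, 156.0, 109.7]
ee_rot: [0.219, 0.668, -0.216, 0.677]
ft_force: [1.4, 0.8, -1.8]
opening: 10.7
```

```bash
python3 -c "
from h import *
feel(2)"
```

```text
6.58 [535.2 156.  109.7] yaw -0.628 tilt [ 0.014  0.001 -1.   ] F [ 3.26 -0.44 -2.85] T [-0.032 -0.178  0.077] q6 0.787 op 11.0
Tz [0.098 0.077] 0.088 tau6 [-0.353  0.17 ]
```

play_rows([
  [0,0,-0.006,0.025,0,0,255],
  [0,0,0,0.025,0,0,255],
])

```text
clock: 6.82
tcp_pos: [535.6, 155.7, 109.7]
ee_rot: [0.272, 0.648, -0.268, 0.659]
ft_force: [1.7, 0.2, -0.5]
opening: 10.9
```

```bash
python3 -c "
from h import *
feel(2)"
```

```text
6.88 [535.6 155.7 109.7] yaw -0.784 tilt [ 0.017 -0.001 -1.   ] F [ 2.8  -0.46 -1.57] T [ 0.068 -0.2    0.063] q6 0.946 op 10.7
Tz [0.098 0.063] 0.08 tau6 [-0.345  0.173]
```

play_rows([
  [0,-0.004,-0.004,0.025,0.003,-0.003,255],
  [0,0,0,0.025,0,0,255],
])

```text
clock: 7.12
tcp_pos: [535.9, 155.5, 109.7]
ee_rot: [0.321, 0.628, -0.319, 0.633]
ft_force: [1.1, -0.4, -2.2]
opening: 11.0
```

```bash
python3 -c "
from h import *
feel(2)"
```

```text
7.17 [535.8 155.4 109.7] yaw -0.94 tilt [ 0.007 -0.001 -1.   ] F [ 2.28 -0.87 -1.69] T [ 0.04  -0.179  0.032] q6 1.099 op 10.7
Tz [0.067 0.032] 0.05 tau6 [-0.346  0.172]
```

play_rows([
  [0,-0.004,-0.004,0.025,0.003,-0.003,255],
  [0,0,0,0.025,0,0,255],
])

```text
clock: 7.42
tcp_pos: [536.1, 155.1, 109.7]
ee_rot: [0.367, 0.605, -0.368, 0.603]
ft_force: [0.9, 0.1, -1.5]
opening: 10.8
```

```bash
python3 -c "
from h import *
feel(2)"
```

```text
7.47 [536.  155.1 109.7] yaw -1.095 tilt [-0.003  0.001 -1.   ] F [ 1.47 -0.74 -1.81] T [-0.053 -0.325  0.108] q6 1.249 op 10.7
Tz [0.056 0.108] 0.082 tau6 [-0.346  0.173]
```

play_rows([
  [0,0,0,0.025,0,0,255],
  [0,0,0,0.025,0,0,255],
])

```text
clock: 7.72
tcp_pos: [536.2, 154.8, 109.7]
ee_rot: [0.413, 0.575, -0.413, 0.573]
ft_force: [1.2, -0.9, -1.1]
opening: 10.7
```

```bash
python3 -c "
from h import *
feel(2)"
```

```text
7.78 [536.2 154.8 109.7] yaw -1.249 tilt [-0.002  0.    -1.   ] F [ 2.31 -0.67 -1.9 ] T [-0.068 -0.299  0.093] q6 1.404 op 11.0
Tz [0.112 0.093] 0.102 tau6 [-0.338  0.174]
```

play_rows([
  [0,0,0,0.025,0,0,255],
  [0,0,0,0.025,0,0,255],
])

```text
clock: 8.02
tcp_pos: [536.3, 154.4, 109.7]
ee_rot: [0.455, 0.541, -0.456, 0.54]
ft_force: [1.6, -0.7, -2.2]
opening: 10.9
```

```bash
python3 -c "
from h import *
feel(2)"
```

```text
8.07 [536.3 154.4 109.7] yaw -1.403 tilt [-0.001 -0.001 -1.   ] F [ 1.62 -1.54 -2.56] T [-0.1   -0.288  0.028] q6 1.558 op 10.9
Tz [0.048 0.028] 0.038 tau6 [-0.338  0.175]
```

play_rows([
  [0,0,0,0.025,0,0,255],
  [0,0,0,0.025,0,0,255],
])

```text
clock: 8.32
tcp_pos: [536.4, 154.1, 109.7]
ee_rot: [0.495, 0.504, -0.497, 0.504]
ft_force: [1.1, 0.0, -1.7]
opening: 10.9
```

```bash
python3 -c "
from h import *
feel(2)"
```

```text
8.38 [536.4 154.  109.7] yaw -1.557 tilt [-0.001 -0.002 -1.   ] F [ 1.33 -1.17 -2.05] T [-0.058 -0.3    0.008] q6 1.712 op 11.0
Tz [0.014 0.008] 0.011 tau6 [-0.337  0.175]
```

play_rows([
  [0,0,0,0.02,0,0,255],
  [0,0,0,0.02,0,0,255],
])

```text
clock: 8.62
tcp_pos: [536.4, 153.7, 109.7]
ee_rot: [-0.525, -0.473, 0.526, -0.474]
ft_force: [2.3, -0.6, -1.5]
opening: 10.7
```

```bash
python3 -c "
from h import *
feel(2)
cv2.imwrite('pics/w5.png',cv2.cvtColor(snapshot('wrist'),cv2.COLOR_RGB2BGR))"
```

```text
8.68 [536.4 153.7 109.7] yaw -1.677 tilt [-0.    -0.002 -1.   ] F [ 1.35 -0.62 -1.66] T [-0.076 -0.289  0.014] q6 1.833 op 11.1
Tz [0.058 0.014] 0.036 tau6 [-0.253  0.153]
```

View pics/w5.png

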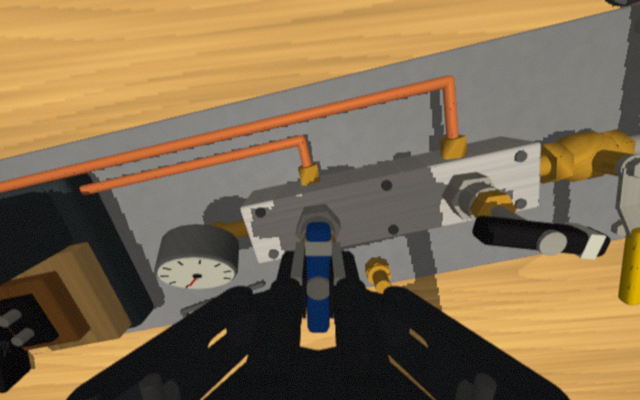

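```bash
python3 - <<'E'
from h import *
w=cv2.imread("pics/w5.png")[200:350,240:400]
s=snapshot("scene")[200:300,350:480,::-1]
a=cv2.resize(w,(640,600),interpolation=cv2.INTER_CUBIC)
cv2.imwrite("pics/w5c.png",a)
cv2.imwrite("pics/s5c.png",cv2.resize(s,(780,600),interpolation=cv2.INTER_CUBIC))
E
```

```text
(no output)
```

View pics/w5c.png

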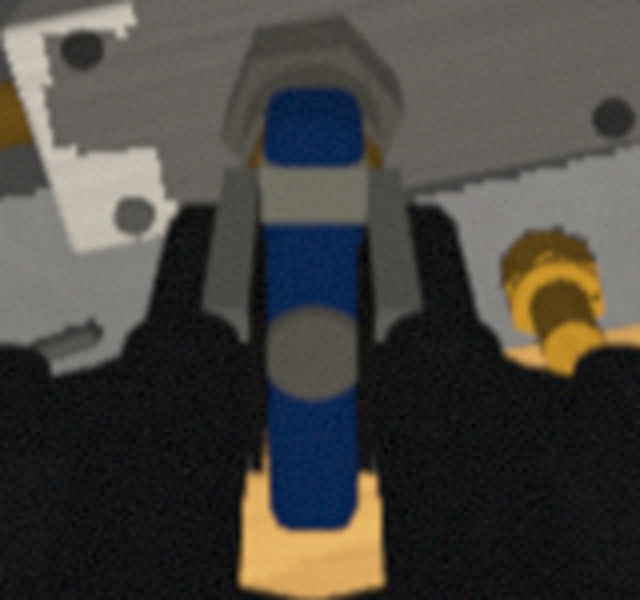

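View pics/s5c.png

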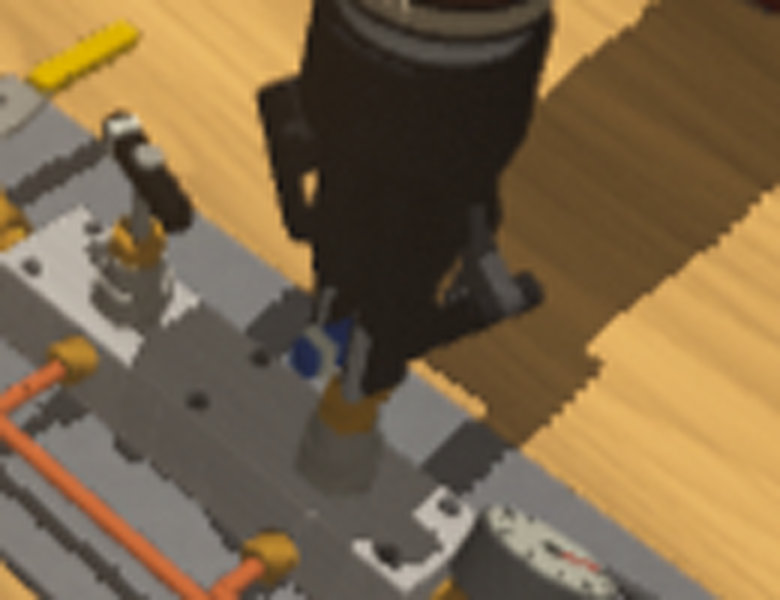

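The band is there (shaded), at (317,248), and the bar has turned with the gripper. There's enough wrist range left, so I'll continue gently.

play_rows([
  [0,0,0,0.02,0,0,255],
  [0,0,0,0.02,0,0,255],
])

```text
clock: 9.02
tcp_pos: [536.4, 153.4, 109.7]
ee_rot: [-0.552, -0.44, 0.554, -0.441]
ft_force: [1.3, -0.5, -1.1]
opening: 10.8
```

```bash
python3 -c "
from h import *
feel(2)"
```

```text
9.07 [536.4 153.4 109.7] yaw -1.798 tilt [-0.001 -0.003 -1.   ] F [ 0.7  -1.18 -2.46] T [-0.084 -0.317  0.033] q6 1.954 op 11.0
Tz [0.071 0.033] 0.052 tau6 [-0.265  0.148]
```

play_rows([
  [0,0,0,0.02,0,0,255],
  [0,0,0,0.02,0,0,255],
])

```text
clock: 9.32
tcp_pos: [536.3, 153.1, 109.7]
ee_rot: [-0.578, -0.405, 0.58, -0.406]
ft_force: [1.9, -1.7, -1.4]
opening: 10.9
```

```bash
python3 -c "
from h import *
feel(3)"
```

```text
9.43 [536.3 153.2 109.7] yaw -1.919 tilt [-0.001 -0.003 -1.   ] F [ 1.1  -1.3  -1.33] T [-0.157 -0.28   0.056] q6 2.075 op 10.7
Tz [0.102 0.06  0.056] 0.073 tau6 [-0.261  0.149  0.203]
```

play_rows([
  [0,0,0,0.015,0,0,255],
  [0,0,0,0.015,0,0,255],
])

```text
clock: 9.68
tcp_pos: [536.2, 152.9, 109.7]
ee_rot: [-0.596, -0.379, 0.598, -0.381]
ft_force: [1.7, -1.0, -1.7]
opening: 10.8
```

```bash
python3 -c "
from h import *
feel(3)"
```

```text
9.78 [536.2 152.9 109.7] yaw -2.008 tilt [-0.001 -0.004 -1.   ] F [ 0.56 -1.36 -1.21] T [-0.17  -0.215  0.044] q6 2.164 op 10.5
Tz [0.061 0.002 0.044] 0.036 tau6 [-0.181  0.126  0.161]
```

play_rows([
  [0,0,0,0.015,0,0,255],
  [0,0,0,0.015,0,0,255],
])

```text
clock: 10.02
tcp_pos: [536.1, 152.7, 109.7]
ee_rot: [-0.612, -0.351, 0.614, -0.354]
ft_force: [1.0, -1.6, -1.1]
opening: 10.8
```

```bash
python3 -c "
from h import *
feel(3)"
```

```text
10.12 [536.1 152.7 109.7] yaw -2.097 tilt [-0.001 -0.004 -1.   ] F [ 1.08 -1.67 -1.57] T [-0.208 -0.209  0.115] q6 2.254 op 10.6
Tz [0.048 0.083 0.115] 0.082 tau6 [-0.145  0.179  0.213]
```

play_rows([
  [0,0,0,0.015,0,0,255],
  [0,0,0,0,0,0,255],
])

```text
clock: 10.38
tcp_pos: [536.1, 152.6, 109.7]
ee_rot: [-0.619, -0.338, 0.621, -0.341]
ft_force: [1.3, -2.0, -0.6]
opening: 10.7
```

```bash
python3 -c "
from h import *
feel(4)"
```

```text
10.53 [536.1 152.6 109.7] yaw -2.141 tilt [-0.001 -0.005 -1.   ] F [ 0.46 -1.34 -0.94] T [-0.171 -0.276  0.156] q6 2.297 op 11.1
Tz [0.119 0.18  0.18  0.156] 0.159 tau6 [0.224 0.154 0.138 0.14 ]
```

play_rows([
  [0,0,0,0.015,0,0,255],
  [0,0,0,0,0,0,255],
])

```text
clock: 10.78
tcp_pos: [536.0, 152.5, 109.7]
ee_rot: [-0.627, -0.324, 0.629, -0.326]
ft_force: [0.5, -1.9, -1.2]
opening: 10.9
```

```bash
python3 -c "
from h import *
feel(4)"
```

```text
10.93 [536.  152.5 109.7] yaw -2.187 tilt [-0.001 -0.005 -1.   ] F [ 0.88 -0.84 -2.42] T [-0.12  -0.249  0.214] q6 2.343 op 10.4
Tz [0.225 0.217 0.206 0.214] 0.216 tau6 [0.286 0.229 0.213 0.211]
```

The torque is now rising: 0.16, then 0.22 N m, a slope of about 1.3 N m/rad. One more small step, then hold.

play_rows([
  [0,0,0,0.015,0,0,255],
  [0,0,0,0,0,0,255],
  [0,0,0,0,0,0,255],
])

```text
clock: 11.3
tcp_pos: [536.0, 152.5, 109.7]
ee_rot: [-0.634, -0.309, 0.636, -0.312]
ft_force: [0.9, -1.7, -2.0]
opening: 10.7
```

```bash
python3 -c "
from h import *
feel(4)"
```

```text
11.45 [536.  152.4 109.7] yaw -2.232 tilt [-0.001 -0.005 -1.   ] F [ 1.95 -1.34 -0.7 ] T [-0.152 -0.28   0.298] q6 2.389 op 11.0
Tz [0.286 0.311 0.285 0.298] 0.295 tau6 [0.286 0.276 0.274 0.278]
```

First touch comes out at yaw about −2.07, with the needle about 0.16 rad past it. A quarter turn back puts the target yaw near −0.49.

play_rows([
  [0,0,0,-0.045,0,0,255],
  [0,0,0,-0.045,0,0,255],
  [0,0,0,-0.045,0,0,255],
  [0,0,0,-0.045,0,0,255],
  [0,0,0,-0.045,0,0,255],
  [0,0,0,-0.045,0,0,255],
  [0,0,0,-0.045,0,0,255],
  [0,0,0,-0.045,0,0,255],
  [0,0,0,-0.045,0,0,255],
  [0,0,0,-0.045,0,0,255],
])

```text
clock: 12.7
tcp_pos: [535.6, 155.8, 109.7]
ee_rot: [0.271, 0.655, -0.269, 0.652]
ft_force: [-0.0, -0.6, -0.8]
opening: 11.2
```

```bash
python3 -c "
from h import *
feel(3)"
```

```text
12.8 [535.6 155.7 109.7] yaw -0.788 tilt [-0.003  0.004 -1.   ] F [ 1.23 -0.16 -0.63] T [-0.095 -0.068  0.011] q6 0.94 op 11.0
Tz [-0.038  0.003  0.011] -0.008 tau6 [ 0.707 -0.244 -0.422]
```

Need another +0.30 rad.

play_rows([
  [0,0,0,-0.031,0,0,255],
  [0,0,0,-0.031,0,0,255],
  [0,0,0,-0.031,0,0,255],
  [0,0,0,0,0,0,255],
  [0,0,0,0,0,0,255],
  [0,0,0,0,0,0,255],
])

```text
clock: 13.55
tcp_pos: [535.0, 156.1, 109.7]
ee_rot: [0.178, 0.687, -0.175, 0.683]
ft_force: [1.0, -0.9, -0.9]
opening: 10.8
```

```bash
python3 -c "
from h import *
feel(3)"
```

```text
13.65 [535.  156.1 109.7] yaw -0.504 tilt [-0.005  0.005 -1.   ] F [ 1.37 -1.09 -0.64] T [-0.175 -0.169  0.003] q6 0.655 op 11.0
Tz [-0.016 -0.012  0.003] -0.008 tau6 [-0.016 -0.001  0.   ]
```

Yaw −0.504, so about 1.566 rad back from touch. I'll release and lift.

play_rows([
  [0,0,0,0,0,0,120],
  [0,0,0,0,0,0,120],
  [0,0,0,0,0,0,120],
])

```text
clock: 14.02
tcp_pos: [534.5, 156.9, 109.9]
ee_rot: [0.179, 0.687, -0.175, 0.682]
ft_force: [0.5, 0.2, 0.6]
opening: 45.3
```

play_rows([
  [-0.15,0,0,0,0,0,120],
  [-0.25,0,0,0,0,0,120],
  [-0.25,0,0,0,0,0,120],
  [0,0,0,0,0,0,255],
  [0,0,0,0,0,0,255],
])

```text
clock: 14.65
tcp_pos: [533.6, 156.4, 242.0]
ee_rot: [0.178, 0.689, -0.175, 0.681]
ft_force: [-0.2, 0.4, -0.5]
opening: 9.4
```

```bash
python3 - <<'E'
from h import *
import pickle
show()
i=camera_info("wrist");im=cv2.cvtColor(snapshot("wrist"),cv2.COLOR_RGB2BGR)
pickle.dump(i,open("w6.pkl","wb"));cv2.imwrite("pics/w6.png",im)
hsv=cv2.cvtColor(im,cv2.COLOR_BGR2HSV);m=cv2.inRange(hsv,(22,150,80),(34,255,255))
k,l,s,c=cv2.connectedComponentsWithStats(m)
for j in range(1,k):
    if s[j,4]>60: 
        ys,xs=np.where(l==j);r=cv2.minAreaRect(np.c_[xs,ys].astype(np.float32));print(s[j],[onz(i,p,87).round(1) for p in cv2.boxPoints(r)])
m=cv2.inRange(hsv,(105,120,40),(125,255,255))
k,l,s,c=cv2.connectedComponentsWithStats(m)
for j in range(1,k):
    if s[j,4]>60: 
        ys,xs=np.where(l==j);r=cv2.minAreaRect(np.c_[xs,ys].astype(np.float32));print(s[j],[onz(i,p,135).round(1) for p in cv2.boxPoints(r)])
E
```

```text
14.65 [533.6 156.4 242. ] yaw -0.505 tilt [-0.01   0.007 -1.   ] F [-0.22  0.42 -0.51] T [-0.01  -0.001  0.018] q6 0.657 op 9.4
[469   0  26  12 166] [array([707.1, 239.1, 135. ]), array([723.4, 230. , 135. ]), array([721.2, 223.1, 135. ]), array([704.7, 232.3, 135. ])]
[315 167  13   7  73] [array([541.1, 179. , 135. ]), array([543.8, 183.8, 135. ]), array([553.2, 178.6, 135. ]), array([550.6, 173.8, 135. ])]
[315 183  12  13 134] [array([536.5, 170.9, 135. ]), array([545.3, 166. , 135. ]), array([539.9, 155.9, 135. ]), array([530.9, 160.8, 135. ])]
[315 205  12  24 236] [array([526.1, 152.2, 135. ]), array([535.2, 147.2, 135. ]), array([523.9, 126.5, 135. ]), array([514.6, 131.6, 135. ])]
```

View pics/w6.png

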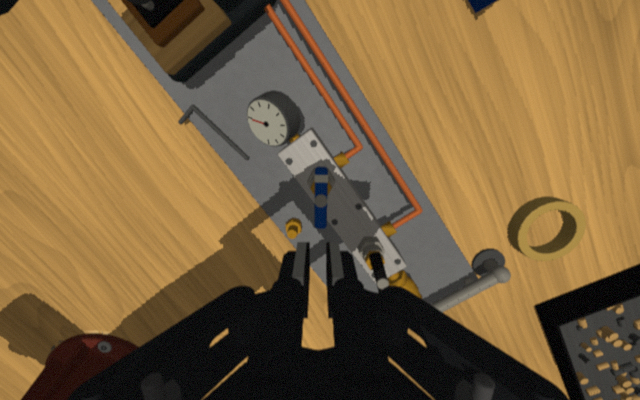

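The blue bar turned −1.15 rad net in the image against −1.16 by the gripper, so they agree. Bar at (320,197); black bar at (377,265), undisturbed. Now to look at the lever.

```bash
python3 -c "
from h import *
plan([((495,-15,240),0.10)],55)"
```

```text
[0.0018, -0.2111, 0.061, -0.0482, -0.0008, -0.0004]
[0.0022, -0.2179, 0.0285, -0.0482, -0.0008, -0.0004]
[0.0025, -0.2197, -0.0047, -0.0482, -0.0008, -0.0004]
[0.0028, -0.2165, -0.0378, -0.0482, -0.0008, -0.0004]
--
```

play_rows([
  [0,-0.211,0.061,-0.048,-0.0008,-0.0004,255],
  [0,-0.218,0.029,-0.048,-0.0008,-0.0004,255],
  [0,-0.22,-0.005,-0.048,-0.0008,-0.0004,255],
  [0,-0.217,-0.038,-0.048,-0.0008,-0.0004,255],
  [0,0,0,0,0,0,255],
])

```text
clock: 15.32
tcp_pos: [490.2, -18.8, 232.1]
ee_rot: [-0.041, 0.711, 0.043, 0.7]
ft_force: [-0.3, -0.5, 0.2]
opening: -0.0
```

```bash
python3 - <<'E'
from h import *
show()
i=camera_info("wrist");im=cv2.cvtColor(snapshot("wrist"),cv2.COLOR_RGB2BGR)
cv2.imwrite("pics/w7.png",im)
hsv=cv2.cvtColor(im,cv2.COLOR_BGR2HSV);m=cv2.inRange(hsv,(22,150,80),(34,255,255))
k,l,s,c=cv2.connectedComponentsWithStats(m)
for j in range(1,k):
    if s[j,4]>60: 
        ys,xs=np.where(l==j);r=cv2.minAreaRect(np.c_[xs,ys].astype(np.float32));print(s[j],[onz(i,p,87).round(1) for p in cv2.boxPoints(r)])
E
```

```text
15.32 [490.2 -18.8 232.1] yaw 0.12 tilt [-0.016  0.002 -1.   ] F [-0.28 -0.49  0.2 ] T [-0.021 -0.004  0.03 ] q6 -0.3 op -0.0
[287 219  53  12 612] [array([457.7, -59.4,  87. ]), array([514.6, -52.3,  87. ]), array([516.5, -65.4,  87. ]), array([458.8, -72.6,  87. ])]
```

View pics/w7.png

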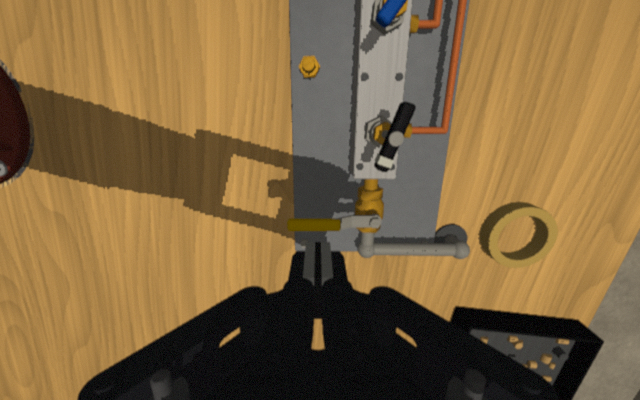

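The sleeve spans x 458–516 in world coordinates, centre (487,−62.5), 57×13 mm and pointing along station −x (shut). The hinge comes out at about (551.5,−54). I'll descend on its +y side with closed fingers and push it round.

```bash
python3 -c "
from h import *
plan([((478,-28,130),0.125),((478,-28,68),.125)],50)"
```

```text
[0.1702, -0.0156, -0.0197, -0.0005, -0.0017, -0.0005]
[0.1702, -0.0153, -0.0206, -0.0005, -0.0017, -0.0005]
[0.1701, -0.015, -0.0215, -0.0005, -0.0017, -0.0005]
--
[0.155, 0.0, -0.0, -0.0, 0.0, 0.0]
[0.155, 0.0, -0.0, -0.0, 0.0, 0.0]
--
```

play_rows([
  [0.17,-0.015,-0.02,0,-0.0017,0,255],
  [0.17,-0.015,-0.02,0,-0.0017,0,255],
  [0.17,-0.015,-0.02,0,-0.0017,0,255],
  [0,0,0,0,0,0,255],
])

```text
clock: 15.88
tcp_pos: [477.5, -22.8, 125.0]
ee_rot: [-0.039, 0.707, 0.045, 0.705]
ft_force: [-1.2, -0.1, 0.9]
opening: 0.3
```

```bash
python3 -c "
from h import *
show();plan([((478,-28,68),.125)],30)"
```

```text
15.88 [477.5 -22.8 125. ] yaw 0.119 tilt [-0.003  0.009 -1.   ] F [-1.19 -0.09  0.95] T [-0.019  0.019  0.008] q6 -0.323 op 0.3
[0.1423, -0.0143, -0.0001, -0.001, -0.0003, -0.0014]
[0.1424, -0.0136, -0.0003, -0.001, -0.0003, -0.0014]
--
```

play_rows([
  [0.142,-0.01,0,-0.001,0,-0.0014,255],
  [0.142,-0.01,0,-0.001,0,-0.0014,255],
  [0,0,0,0,0,0,255],
])

```text
clock: 16.25
tcp_pos: [482.3, -24.2, 70.6]
ee_rot: [-0.045, 0.704, 0.045, 0.707]
ft_force: [-0.3, -0.3, 0.1]
opening: -0.4
```

```bash
python3 -c "
from h import *
show()
cv2.imwrite('pics/w8.png',snapshot('wrist')[...,::-1])"
```

```text
16.25 [482.3 -24.2  70.6] yaw 0.126 tilt [ 0.004  0.    -1.   ] F [-0.33 -0.32  0.15] T [-0.002 -0.027 -0.016] q6 -0.323 op -0.4
```

View pics/w8.png

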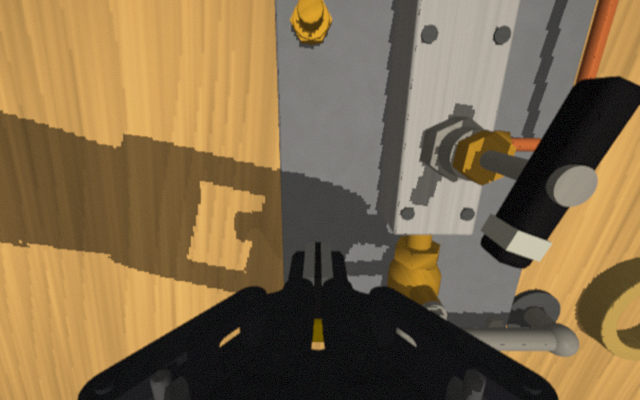

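play_rows([
  [0,-0.05,0,0,0,0,255],
  [0,-0.05,0,0,0,0,255],
  [0,-0.057,-0.01,-0.051,0,0,255],
  [0,-0.057,-0.01,-0.051,0,0,255],
  [0,-0.057,-0.01,-0.051,0,0,255],
])

```text
clock: 16.92
tcp_pos: [493.5, -80.3, 77.6]
ee_rot: [-0.217, 0.669, 0.215, 0.678]
ft_force: [-1.1, 2.6, 0.4]
opening: -0.1
```

```bash
python3 - <<'E'
from h import *
show();st=state();M=R.from_quat(st['ee_rot']).as_matrix()
print("rel hinge in tool",(M.T@(st['tcp_pos']-np.array([551.5,-54.4,82]))).round(1))
cv2.imwrite('pics/t9.png',cv2.resize(snapshot('top')[160:250,230:350,::-1],None,fx=5,fy=5))
E
```

```text
16.93 [493.5 -80.3  77.6] yaw 0.621 tilt [ 0.013  0.002 -1.   ] F [-1.09  2.64  0.4 ] T [0.406 0.038 0.087] q6 -0.93 op -0.1
rel hinge in tool [  3.6  12.7 -62.2]
```

View pics/t9.png

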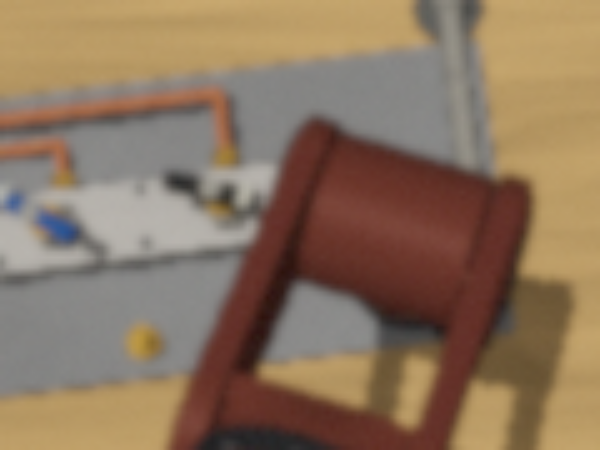

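Contact confirmed (2.6 N) and the lever is moving. The tip has risen to 77.6, so I'll lower it while swinging.

play_rows([
  [0.04,-0.01,-0.01,0,0.001,0.003,255],
  [0.015,-0.053,-0.013,-0.051,0,0,255],
  [0.01,-0.053,-0.013,-0.051,0,0,255],
])

```text
clock: 17.35
tcp_pos: [503.8, -104.3, 65.5]
ee_rot: [-0.32, 0.626, 0.324, 0.633]
ft_force: [-0.6, 1.5, 1.8]
opening: -0.1
```

```bash
python3 - <<'E'
from h import *
show();st=state();M=R.from_quat(st['ee_rot']).as_matrix()
print("rel hinge in tool",(M.T@(st['tcp_pos']-np.array([551.5,-54.4,82]))).round(1))
E
```

```text
17.35 [ 503.8 -104.3   65.5] yaw 0.946 tilt [ 0.006  0.008 -1.   ] F [-0.56  1.47  1.79] T [0.268 0.205 0.036] q6 -1.3 op -0.1
rel hinge in tool [ 15.8   9.5 -68.6]
```

play_rows([
  [0,-0.054,-0.003,-0.055,0,0,255],
  [0,-0.054,-0.003,-0.055,0,0,255],
  [0,-0.054,-0.003,-0.055,0,0,255],
])

```text
clock: 17.73
tcp_pos: [529.5, -121.6, 64.0]
ee_rot: [-0.473, 0.522, 0.478, 0.525]
ft_force: [-2.5, -1.0, 1.2]
opening: -0.2
```

```bash
python3 - <<'E'
from h import *
show();st=state();M=R.from_quat(st['ee_rot']).as_matrix()
print("rel hinge in tool",(M.T@(st['tcp_pos']-np.array([551.5,-54.4,82]))).round(1))
cv2.imwrite('pics/w10.png',snapshot('wrist')[...,::-1])
cv2.imwrite('pics/s10.png',cv2.resize(snapshot('scene')[170:270,300:430,::-1],None,fx=6,fy=6))
E
```

```text
17.73 [ 529.5 -121.6   64. ] yaw 1.475 tilt [-0.002  0.008 -1.   ] F [-2.51 -0.99  1.25] T [-0.139  0.379  0.015] q6 -1.838 op -0.2
rel hinge in tool [ 17.5  15.4 -69.2]
```

View pics/w10.png

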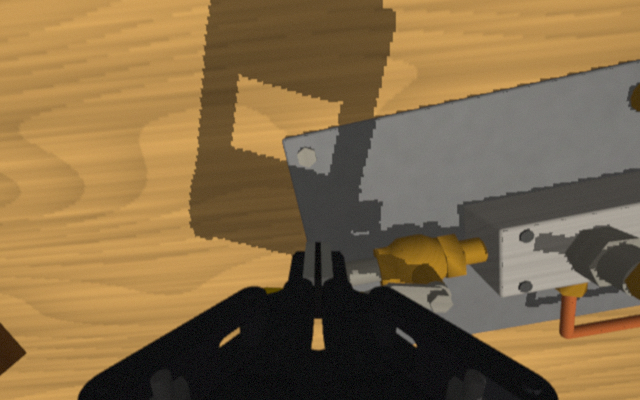

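View pics/s10.png

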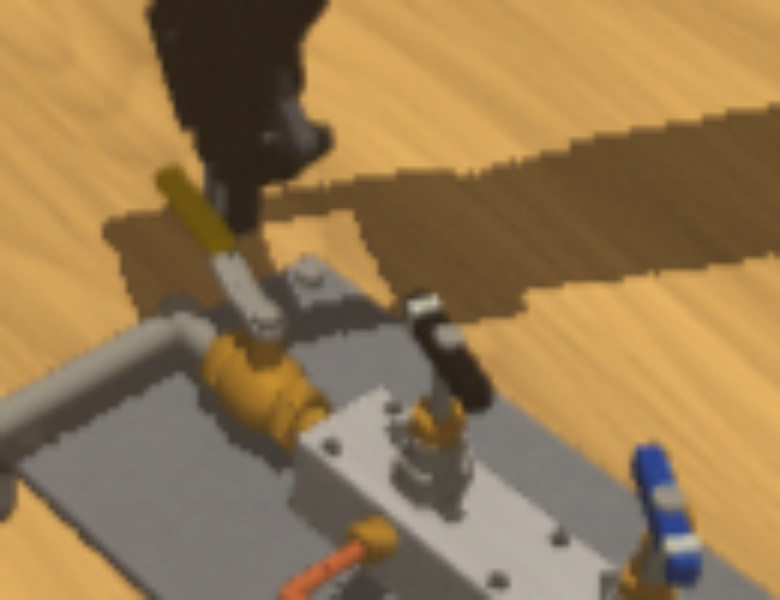

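play_rows([
  [0,-0.035,-0.004,-0.03,0,0,255],
  [0,-0.025,-0.004,-0.02,0,0,255],
])

```text
clock: 18.08
tcp_pos: [541.3, -124.5, 63.8]
ee_rot: [-0.51, 0.486, 0.515, 0.489]
ft_force: [-1.8, -0.4, 0.7]
opening: 0.1
```

```bash
python3 -c "
from h import *
show()"
```

```text
18.07 [ 541.3 -124.5   63.8] yaw 1.621 tilt [-0.002  0.007 -1.   ] F [-1.78 -0.44  0.67] T [-0.125  0.261  0.013] q6 -1.981 op 0.1
```

play_rows([
  [0,-0.015,0,-0.01,0,0,255],
  [0,-0.015,0,0,0,0,255],
])

```text
clock: 18.32
tcp_pos: [546.6, -124.6, 63.6]
ee_rot: [-0.516, 0.48, 0.521, 0.481]
ft_force: [-3.0, -1.8, 1.7]
opening: 0.2
```

```bash
python3 -c "
from h import *
show()"
```

```text
18.32 [ 546.6 -124.6   63.6] yaw 1.648 tilt [-0.003  0.006 -1.   ] F [-3.04 -1.85  1.72] T [-0.197  0.287 -0.007] q6 -2.003 op 0.2
```

play_rows([
  [0,-0.015,0,0,0,0,255],
  [0,-0.015,0,0,0,0,255],
])

```text
clock: 18.58
tcp_pos: [547.9, -124.3, 63.2]
ee_rot: [-0.513, 0.483, 0.524, 0.478]
ft_force: [-11.8, -1.9, 6.3]
opening: 0.1
```

```bash
python3 -c "
from h import *
show()"
```

```text
18.57 [ 547.9 -124.3   63.2] yaw 1.647 tilt [-0.016  0.006 -1.   ] F [-11.8   -1.87   6.3 ] T [-0.35   1.708 -0.003] q6 -1.995 op 0.1
```

play_rows([
  [0,-0.012,0,0,0,0,255],
  [0,-0.012,0,0,0,0,255],
])

```text
clock: 18.82
tcp_pos: [547.6, -124.1, 62.8]
ee_rot: [-0.509, 0.486, 0.527, 0.476]
ft_force: [-8.6, -1.9, 6.1]
opening: -0.1
```

```bash
python3 -c "
from h import *
show()"
```

```text
18.82 [ 547.6 -124.1   62.8] yaw 1.645 tilt [-0.029  0.007 -1.   ] F [-8.62 -1.89  6.08] T [-0.303  1.109  0.062] q6 -1.989 op -0.1
```

The stop is reached: force jumps to about 12 N with no further travel. I'll back off, lift and verify.

play_rows([
  [0,0.1,0,0,0,0,255],
  [0,0.1,0,0,0,0,255],
  [-0.2,0.05,0,0,0,0,255],
  [-0.25,0.1,0,0,0,0,255],
  [-0.25,0.15,0,0,0,0,255],
  [0,0.2,0,0,0,0,255],
  [0,0,0,0,0,0,255],
  [0,0,0,0,0,0,255],
])

```text
clock: 19.82
tcp_pos: [413.6, -133.6, 212.7]
ee_rot: [-0.511, 0.485, 0.521, 0.482]
ft_force: [0.8, 0.3, -0.1]
opening: 0.3
```

```bash
python3 - <<'E'
from h import *
show()
i=camera_info("wrist");im=np.ascontiguousarray(snapshot("wrist")[...,::-1]);cv2.imwrite("pics/w11.png",im)
T=camera_info("top");t=np.ascontiguousarray(snapshot("top")[...,::-1]);s=snapshot("scene")[...,::-1]
cv2.imwrite("pics/t11.png",cv2.resize(t[145:255,195:340],None,fx=5,fy=5,interpolation=cv2.INTER_CUBIC));cv2.imwrite("pics/s11.png",cv2.resize(s[170:300,310:450],None,fx=5,fy=4.5,interpolation=cv2.INTER_CUBIC)[:590])
for n,f,c in(("w",im,i),("t",t,T)):
  m=cv2.inRange(cv2.cvtColor(f,cv2.COLOR_BGR2HSV),(22,150,70),(34,255,255))
  k,l,st,ce=cv2.connectedComponentsWithStats(m)
  for j in range(1,k):
    if st[j,4]>30:
        ys,xs=np.where(l==j);r=cv2.minAreaRect(np.c_[xs,ys].astype(np.float32));print(n,st[j],[onz(c,p,87).round(1) for p in cv2.boxPoints(r)])
E
```

```text
19.82 [ 413.6 -133.6  212.7] yaw 1.635 tilt [-0.014  0.007 -1.   ] F [ 0.8   0.31 -0.13] T [0.014 0.006 0.002] q6 -2.109 op 0.3
w [314 318   8   6  44] [array([ 562.8, -127.6,   87. ]), array([ 562.4, -119.4,   87. ]), array([ 569.4, -119. ,   87. ]), array([ 569.9, -127.1,   87. ])]
t [ 556  138   62   59 1289] [array([ 708.8, -844.6,   87. ]), array([  747.5, -1004.8,    87. ]), array([  574.9, -1026.6,    87. ]), array([ 537.4, -869.7,   87. ])]
t [319 190  19   7  90] [array([571.3, -96.4,  87. ]), array([ 575.9, -153.5,   87. ]), array([ 559.3, -154.8,   87. ]), array([554.6, -97.7,  87. ])]
```

View pics/w11.png

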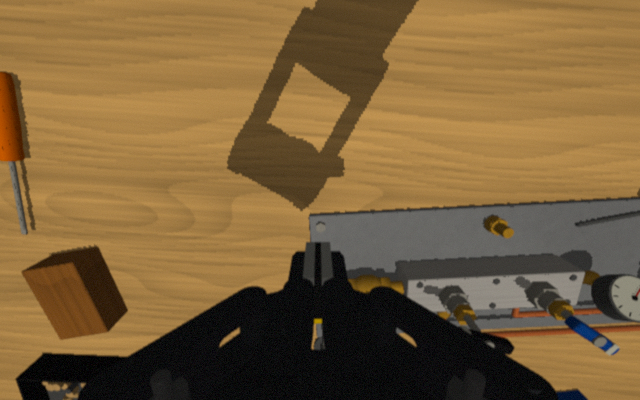

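View pics/t11.png

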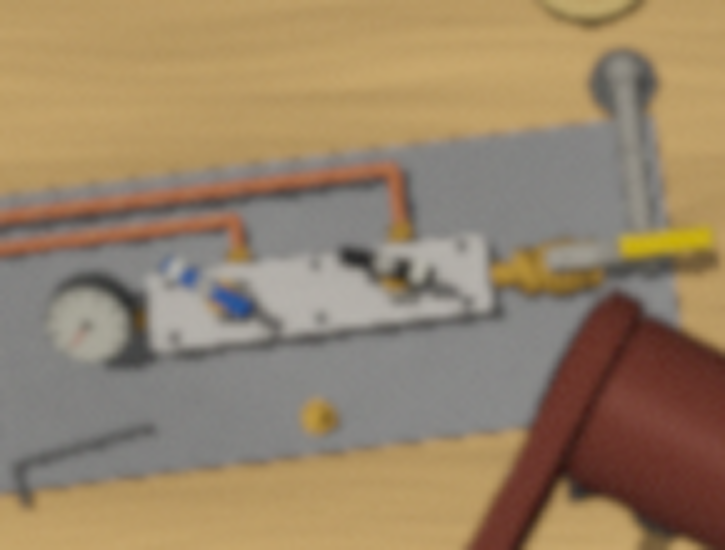

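View pics/s11.png

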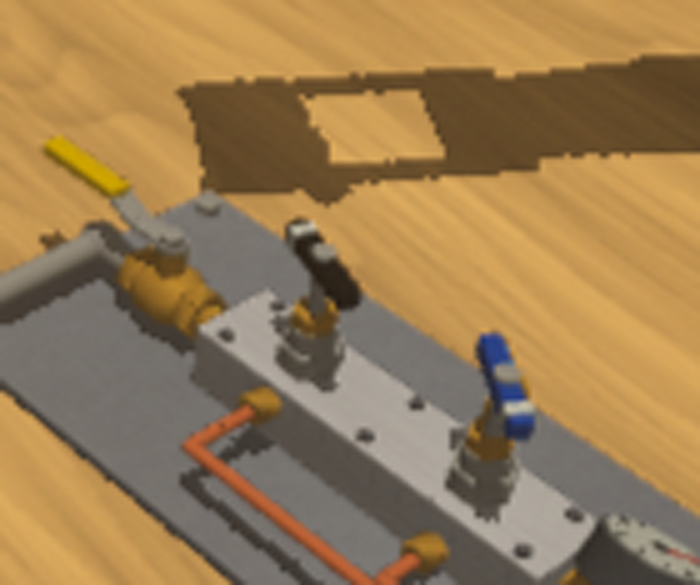

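Top view: the yellow lever at (667,243) in the crop lies in line with the pipe. Its heading is about 275° against 186° at the start, so about 1.55 rad. Black bar, fitting, hex key and the rest look unmoved. I'll hand it in.

```bash
python3 -c "
from h import *
print(job_done())"
```

```text
the job is handed in; nothing more can be done
None
```

I closed the blue valve by feel, backed it off a quarter turn, then swung the yellow lever open to its stop. I handed the job in at about 20 s; no verdict was reported.

- **Closing the blue valve:** I turned it about 2.89 rad clockwise. The torque was about 0.05 N m for most of the way, then rose through 0.16 and 0.22 to 0.30 N m. That puts first touch at gripper yaw −2.07, with the needle pressed about 0.16 rad past it.
- **Backing off:** I stopped at yaw −0.504, about 1.57 rad (90°) from first touch. After release, the bar's angle in the wrist picture had changed by −1.15 rad net, against −1.16 rad by the gripper.
- **Supply lever:** I pushed it with closed fingers until the force jumped to about 12 N with no further travel. The top picture puts it at about 1.55 rad and a cross-check against the wrist view at 1.53 rad, good to roughly ±0.05 rad; both are above the required 1.45.
- **Black handle and loose things:** They look unmoved in the final pictures. I checked this by eye only.

My first grip on the blue bar caught only its top, because the descent stopped about 11 mm short. I reopened, centred and gripped again before turning. While pushing the lever, the finger tip rose to z 77.6 mm, level with the sleeve's underside, and I lowered it again mid-swing.

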